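Set the reflector distance on a sensor test fixture

ROBOT

A 7-joint arm with a two-finger parallel gripper is mounted at the origin on the work surface. World frame = base frame: x ahead of the robot, y to its left, z up, the work surface at z = 0. Lengths are in mm, angles in rad, forces in N, time in s.
With the tool pointing down it reaches from about 400 to 900 mm from the base axis. Payload 5.5 kg.
Tool frame: the origin (TCP) lies between the finger pads, 19 mm behind the fingertips; this is the grasp point; z points along the fingers, y is the line along which they close (so a half turn about z gives the same grasp; the last joint's range is limited). The gripper opens to 92 mm and grips with 3 to 60 N. Pads are 19 mm wide; open, the fingers measure 130 mm over their backs; the gripper's body (75 mm by 190 mm) begins 47 mm behind the grasp point.
Start: joints at [1.507, 0.501, -0.427, 1.55, 0.221, 1.138, -0.21], TCP at [208.692, -615.587, 245.529] pointing down, gripper open.
Joint ranges: [-2.88, 2.88], [-0.31, 2.03], [-1.54, 1.56], [0.2, 2.42], [-1.41, 4.55], [0.19, 2.02], [-2.57, 2.57]. Speed limits (rad/s): [2.57, 2.57, 3.14, 3.14, 3.14, 3.14, 3.14].

INTERFACE

Orientations are given as a rotation vector (axis times angle).
In Python, from cell import bot gives the robot as it stands. The module is installed in compiled form; this text tells all that it offers.
- The arm moves only by the shell command python3 -m jog 'ROWS' [FORCE]. ROWS is JSON, a list that holds one entry, the list of rows, each a list of 7 numbers: the closure, from -1 (fully open) to 1 (shut), then the shift along the tool's x, y, z each as a share of 100 mm, from -1 to 1, then the turn, a rotation vector about the tool's x, y, z each as a share of 90 degrees, from -1 to 1. In form: [[[grip, tx, ty, tz, ax, ay, az], ...]]. A call has 1 to 5 rows; each row is the pose to reach, as a shift and turn from the pose commanded when the call began, along the tool's axes at that moment; what a row does not reach only later rows make up. A row lasts 1/8 s, in which the tool goes at most 62.5 mm and 10.7 degrees, less where a joint would pass 70% of its speed; a pose out of reach is approached as far as the arm can. A call with a number of a shift or a turn outside -1 to 1 is refused whole. A call with a gripper value outside its range is refused whole. The fingers move at their own pace and stop on an object; FORCE is the grip in N (left out, the last holds). Time passes only in rows, so rows that repeat a pose let the fingers close. It gives the time, the measured TCP pose, the force, the opening and the grip force at its end, in the units of the state.
- bot.state(): the state, without advancing time (a new reading comes with each control period).
- bot.camera(name): name is "scene" or "side" or "wrist"; returns a dict with "img" (400x640x3 uint8, red, green, blue), "vfov" (degrees; the focal length in pixels is half the picture's height over the tangent of half this angle, whatever the lens; pixels are square), "cx", "cy" (the principal point, pixels), "extrinsics" (4x4, takes a point from world to camera coordinates); the wrist camera has in their place "mount" (4x4, takes a point from camera to tool coordinates, whose origin is the TCP and whose axes are the flange's). Camera axes: x right, y down, z forward; pixel columns grow to the right and rows downward; lengths in mm; the calibration is good to about 2 mm. A picture is of the moment at which its call begins: read the wrist's pose just before it. There is no depth.
- bot.hand_in(): hands the job in; it is judged then, once.
The state is a dict: "clock": time; "qpos": joint angles; "dq": joint speeds; "effort": joint torques, N m; "position": TCP position; "tcp_rot": TCP orientation; "wrist_force": force on the tool from outside, world axes, zero at the start; "torque": the same for the moment, N m; "width": finger opening in mm; "grip_force": force on a finger pad.
Only numpy, scipy, OpenCV 4.12 (cv2) and the standard library are available. Lean on these libraries where they do the work, as an engineer would, in place of code of your own. Each camera call takes 0.05 s, during which the arm holds its last target. There are 200 camera calls.

TASK

Pick up the orange range sensor with a light grip (at most about 10 N) and set it down in the two-forked nest of the test fixture, silver face towards the white reflector, and let it go there. Then squeeze the grip block with its yellow lock button to free the telescoping boom, pull the boom out until its yellow pointer is in line with the red index clip on the scale, and finish while still squeezing and holding it there, because a spring would pull it back. Leave the red clip and all the other things on the bench as they are.

Things in the scene. Friction and masses are not known exactly. Their poses are not given: they have to be found in the camera images.
- sensor: Orange box-shaped range sensor, 70 x 22 x 26 mm (x, y, z), about 70 g, delicate, lying on the blue mat beside a black and a white one of its shape. Origin: centre of the underside; x axis along its length towards the silver face. A brass stub 8 mm long at the other end. Grasp across the 22 mm width at mid-length, e.g. with the TCP 22 to 24 mm above the origin, also when setting it in the nest.
- sensor_face (a point): Centre of the silver face of the orange sensor (a disc 18 mm across, 4 mm proud), 39 mm along its x axis from its origin, 13 mm above the underside.
- fixture: Grey base plate, 470 x 200 x 12 mm, fixed, with nest, boom and scale. Origin on the bench, 45 mm along -x from the plate's middle; x axis = the way the boom extends (roughly to the robot's left), y across (roughly towards the robot), z up. The boom slides in a dark steel outer tube, x -170 to 0, y -61 to -29 mm, top 60 mm above the bench.
- nest (a point): Where the centre of the sensor's underside belongs, 60 mm above the bench; axes as the fixture's. Two aluminium forks, each 10 mm long, 26 mm either side of this point along x (42 mm free between them for the fingers, down to the plate); slot 26 mm wide, side walls 14 mm high, flared mouth up to 24 mm above the seat; open at both ends. The sensor's x axis must point along the fixture's +x.
- boom (a joint): Extension of the boom, m: 0 fully in (locked there), up to 0.145; slides along the fixture's x axis. A spring pulls it in with 3 N (in) to 5 N (out). With the button out it is locked at 0 with 1 mm of play.
- boom_grip (a point): Where the TCP belongs for the squeeze, 100 mm above the bench: on the boom's upright black grip block (26 mm along x, 22 mm across, top 120 mm above the bench), midway between the faces when the button is pressed. Squeeze from above, fingers closing along the fixture's y; 31 mm wide with the button out, 24 mm pressed.
- lock_button: Yellow spring lock button on the -y side of the grip block, 22 x 34 mm (x, z). Origin: centre of its face. Pressed along the fixture's +y, travel 7 mm, 3 N to start, 8 N fully in; the boom is free when it is in by more than 5 mm. A squeeze of 20 to 25 N presses it and grips well. Once the boom has left home a rail keeps the button in; let go, the boom runs home and locks.
- reflector (a point): Centre of the white upright reflector plate on the boom, 4 x 75 x 80 mm, 71 mm above the bench, top at 111 mm; 45 mm along -x and 101 mm along +y from boom_grip, facing the nest.
- pointer (a point): Tip of the yellow pointer on the boom, over the scale, 53 mm above the bench; 40 mm along +x from boom_grip.
- mark (a point): Top of the red index clip (8 mm wide along x, 14 mm across) on the outer side of the scale rail, 60 mm above the bench. Slides stiffly on the rail; placed at random 50 to 130 mm along +x from where the pointer starts. The pointer is in line when it has the same fixture x as this point.
- spare_a: Black spare sensor, same shape and size as the orange one, on the mat; leave alone.
- spare_b: White spare sensor, same shape and size as the orange one, on the mat; leave alone.
- pan: Round steel pan, 160 mm across, 70 mm high; origin under its centre; leave alone.
- jar: Pale translucent jar with white cap, 60 mm across, 90 mm high; origin under its centre; leave alone.
- driver: Screwdriver lying on the bench; leave alone.
- terminal_box: Grey terminal box with a green top, 100 x 70 x 44 mm; leave alone.
- carton: Cardboard box, 110 x 80 x 60 mm; leave alone.
There are look-alikes about, which are no part of the job. Of the things that look like the sensor, the middle-sized one is meant.

How it is judged (in metres and radians):
On the way, in this order (a step that is already met when the one before it is completed fails the run):
1. the orange sensor is set down in the nest by the gripper, face to the reflector (x of sensor in the frame of nest between -0.01 and 0.01 m and y of sensor in the frame of nest between -0.004 and 0.004 m and z of sensor in the frame of nest between -0.004 and 0.004 m and x of sensor_face in the frame of nest above 0.02 m and contact force between the fingers and sensor above 0.3 N), for 0.05 s.
2. the sensor is let go in the nest (x of sensor in the frame of nest between -0.01 and 0.01 m and y of sensor in the frame of nest between -0.004 and 0.004 m and z of sensor in the frame of nest between -0.004 and 0.004 m and x of sensor_face in the frame of nest above 0.02 m and contact force between the fingers and sensor below 0.05 N and linear speed of sensor below 0.02 m/s), for 0.2 s.
3. the lock button is squeezed and the boom drawn out of its lock (value of joint boom above 0.015 m and contact force between the fingers and lock_button above 1 N), for 0.05 s.
At the end, for the whole second after the job is handed in: The orange sensor rests in the nest, untouched (within 10 mm along and 4 mm across and in height, face to the reflector); the boom's pointer is within 4 mm of the centre of the red clip and still, with the fingers squeezing the lock button with more than 2 N (all of step 2 and x of pointer in the frame of mark between -0.004 and 0.004 m and velocity of joint boom between -0.01 and 0.01 m/s and contact force between the fingers and lock_button above 2 N); the arm keeps its last pose, push and grip.
It fails at once if the sensor is squeezed too hard (total of both fingers over 40 N) (contact force between the fingers and sensor above 40 N).
It fails at once if the red clip is shifted by more than 3 mm (distance of mark from where it was at the start of the episode above 0.003 m).
It fails at once if something else on the bench is moved by more than 20 mm (distance of any of spare_a, spare_b, pan, jar, driver, terminal_box, carton from where it was at the start of the episode above 0.02 m).
It also fails if it takes over 58 s, if anything falls off the work surface, if the arm or the gripper's body presses on something with over 40 N, if the wrist force passes 120 N, or if a joint passes its speed limit or range.

## Working session

There is one attempt and no reset: what is moved stays moved. The work goes in short steps, Python scripts to look and compute and a shell command to move; the robot and the scene stay as the last step left them, time stands still between calls to the robot, and variables do not carry over. Pictures are saved under pics/ and viewed, at most 10 in all, crops included, and the job is handed in when it is done.

```bash
mkdir -p pics; cat > h.py <<'E'
import numpy as np, cv2, json
from scipy.spatial.transform import Rotation as R
from cell import bot
def snap(name, tag):
    s=bot.state(); c=bot.camera(name)
    f=200/np.tan(np.radians(c["vfov"])/2)
    if name=="wrist":
        T=np.eye(4); T[:3,:3]=R.from_rotvec(s["tcp_rot"]).as_matrix(); T[:3,3]=s["position"]
        E=np.linalg.inv(T@np.array(c["mount"]))
    else: E=np.array(c["extrinsics"])
    cv2.imwrite(f"pics/{tag}.png", np.array(c["img"])[:,:,::-1])
    json.dump(dict(f=f,cx=c["cx"],cy=c["cy"],E=E.tolist()),open(f"pics/{tag}.json","w"))
def ray(tag,u,v):
    d=json.load(open(f"pics/{tag}.json")); E=np.array(d["E"]); Rm=E[:3,:3]
    o=-Rm.T@E[:3,3]; r=Rm.T@np.array([(u-d["cx"])/d["f"],(v-d["cy"])/d["f"],1]); return o,r/np.linalg.norm(r)
def atz(tag,u,v,z):
    o,r=ray(tag,u,v); return o+r*(z-o[2])/r[2]
def proj(tag,p):
    d=json.load(open(f"pics/{tag}.json")); q=np.array(d["E"])@np.append(p,1); return d["f"]*q[0]/q[2]+d["cx"],d["f"]*q[1]/q[2]+d["cy"]
def tri(*obs):
    A=np.zeros((3,3));b=np.zeros(3)
    for t,u,v in obs:
        o,r=ray(t,u,v);P=np.eye(3)-np.outer(r,r);A+=P;b+=P@o
    x=np.linalg.solve(A,b); return x,[np.linalg.norm((np.eye(3)-np.outer(ray(*t)[1],ray(*t)[1]))@(x-ray(*t)[0])) for t in obs]
def delta(p,rv=None):
    "shift/turn shares from current measured pose to p (and rotvec matrix)"
    s=bot.state();M=R.from_rotvec(s["tcp_rot"]); d=M.inv().apply(np.array(p)-s["position"])/100
    return d.round(3), None if rv is None else ((M.inv()*rv).as_rotvec()/(np.pi/2)).round(3)
E
python3 - <<'E'
from h import *
np.set_printoptions(suppress=True,precision=3)
for n in("scene","side","wrist"): snap(n,n+"0")
print(bot.state())
a=cv2.imread("pics/scene0.png");b=cv2.imread("pics/side0.png")
cv2.imwrite("pics/m0.png",cv2.resize(np.vstack([a,b]),(800,1000))[:, :]) 
for n in("scene0","side0","wrist0"): d=json.load(open(f"pics/{n}.json"));E=np.array(d["E"]);print(n,d["f"],-E[:3,:3].T@E[:3,3],E[2,:3])
E
```

```text
{'clock': 0.15, 'qpos': array([ 1.507,  0.502, -0.427,  1.551,  0.221,  1.138, -0.21 ]), 'dq': array([ 0.   , -0.001,  0.001, -0.005,  0.   , -0.001,  0.   ]), 'effort': array([ -0.006, -56.711,  -5.825, -27.946,  -0.069,   0.027,   0.   ]), 'position': array([ 208.459, -615.135,  244.711]), 'tcp_rot': array([-3.098, -0.511,  0.   ]), 'wrist_force': array([ 0.24 ,  0.147, -0.223]), 'torque': array([-0.056,  0.044,  0.014]), 'grip_force': 0.0, 'width': 91.97850959371472}
scene0 457.07259673104835 [ 1109.945 -1003.965   812.777] [-0.387  0.743 -0.546]
side0 494.72816538830045 [  290.19  -1191.529  1382.784] [ 0.151  0.673 -0.724]
wrist0 288.0468531113222 [ 276.853 -592.308  383.75 ] [-0.252 -0.084 -0.964]
```

View pics/scene0.png

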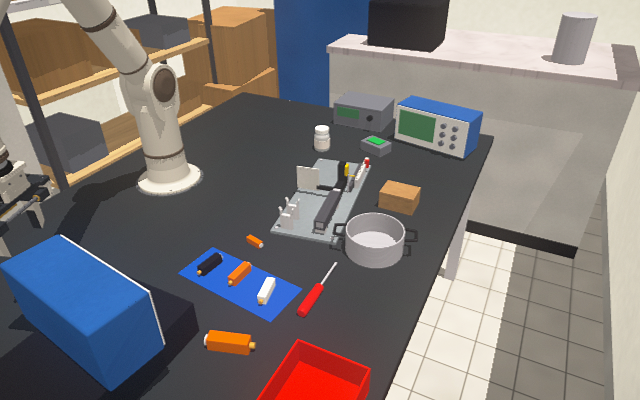

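View pics/side0.png

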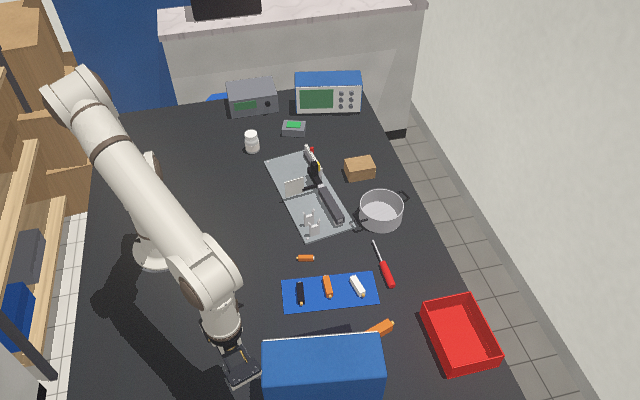

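The scene view shows the orange sensor on the mat at (239,272) and the fixture at (320,200). In the side view they are at (327,287) and (310,195). The smaller (255,241) and larger (230,342) orange boxes in the scene view are decoys.

```bash
python3 - <<'E'
from h import *
np.set_printoptions(suppress=True,precision=1)
print(tri(("scene0",239,272),("side0",327,287)))
for p in [(272,232),(318,160),(370,163),(333,240)]: print("sc",atz("scene0",*p,12))
for p in [(265,160),(312,145),(355,232),(305,243)]: print("sd",atz("side0",*p,12))
c=bot.camera("wrist");print(np.array(c["mount"]))
s=atz("side0",327,287,26); print(delta([s[0],s[1],245]))
E
```

```text
(array([ 521.5, -316.9,   17.8]), [np.float64(2.847450765514658), np.float64(2.8474507655145933)])
sc [ 503.3 -124.4   12. ]
sc [424.6 326.4  12. ]
sc [606.2 387.3  12. ]
sc [678.3 -80.8  12. ]
sd [424.2 344.7  12. ]
sd [634.4 391.1  12. ]
sd [ 676.3 -114.3   12. ]
sd [ 491.1 -120.9   12. ]
[[  -0.    -1.    -0.3   72.1]
 [   1.    -0.     0.     0.2]
 [  -0.    -0.3    1.  -139.2]
 [   0.     0.     0.     1. ]]
(array([ 3.9, -1.7,  0. ]), None)
```

```bash
python3 -m jog '[[[-1,0.25,-0.5,-0.3,0,0,0],[-1,0.5,-1,-0.3,0,0,0],[-1,0.5,-1,-0.3,0,0,0]]]' 10
python3 -m jog '[[[-1,0.25,-0.5,0,0,0,0],[-1,0.5,-1,0,0,0,0],[-1,0.5,-1,0,0,0,0]]]'
python3 -m jog '[[[-1,0.5,0.05,0,0,0,0],[-1,1,0.1,0,0,0,0],[-1,1,0.1,0,0,0,0]]]'
python3 -m jog '[[[-1,0.5,0.05,0,0,0,0],[-1,1,0.1,0,0,0,0],[-1,1,0.1,0,0,0,0]]]'
python3 -m jog '[[[-1,0.4,0.05,0,0,0,0],[-1,0.8,0.1,0,0,0,0],[-1,0.8,0.1,0,0,0,0],[-1,0.8,0.1,0,0,0,0]]]'
python3 - <<'E'
from h import *
snap("wrist","w1"); print(bot.state()["position"],bot.state()["tcp_rot"])
E
```

```text
clock: 0.57
position: [225.4, -500.1, 275.4]
tcp_rot: [-3.096, -0.519, 0.001]
wrist_force: [-0.6, -1.3, 0.5]
width: 91.7
grip_force: 0.0
clock: 0.95
position: [239.8, -391.0, 275.5]
tcp_rot: [-3.098, -0.518, 0.002]
wrist_force: [0.3, -1.1, 0.3]
width: 92.2
grip_force: 0.0
clock: 1.32
position: [341.3, -371.1, 275.9]
tcp_rot: [3.098, 0.519, 0.005]
wrist_force: [-0.8, 0.2, -0.9]
width: 91.9
grip_force: 0.0
clock: 1.7
position: [438.2, -348.1, 275.3]
tcp_rot: [-3.098, -0.517, -0.004]
wrist_force: [-0.8, 0.1, 0.8]
width: 91.9
grip_force: 0.0
clock: 2.2
position: [512.2, -334.4, 274.9]
tcp_rot: [3.1, 0.508, -0.003]
wrist_force: [-0.9, 0.4, -1.1]
width: 92.1
grip_force: 0.0
[ 511.95508896 -334.51541047  275.00182558] [ 3.10017977  0.50696805 -0.0032012 ]
```

View pics/w1.png

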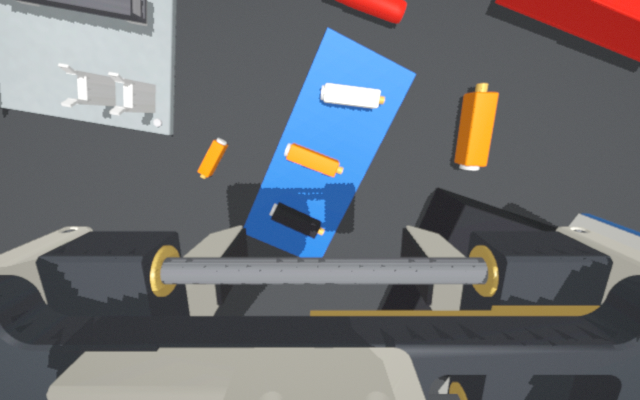

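w1 shows the orange sensor with its silver face at left (286,150) and brass stub at right (343,170), and the nest forks at (105,90). Image left is world +y, so the face already points roughly the right way. Next I'll tour over the fixture for more views.

```bash
cat > s.sh <<'E'
python3 -c "from h import *;import sys;snap('wrist',sys.argv[1]);print(bot.state()['position'].round(1))" $1
E
python3 -m jog '[[[-1,0,-0.5,0,0,0,0],[-1,0,-0.9,0,0,0,0],[-1,0,-0.9,0,0,0,0],[-1,0,-0.9,0,0,0,0]]]' >/dev/null; sh s.sh w2
python3 -m jog '[[[-1,0.15,-0.5,0,0,0,0],[-1,0.3,-1,0,0,0,0],[-1,0.3,-1,0,0,0,0]]]' >/dev/null
python3 -m jog '[[[-1,0.3,-0.5,0,0,0,0],[-1,0.6,-1,0,0,0,0],[-1,0.6,-1,0,0,0,0],[-1,0.6,-1,0,0,0,0]]]' >/dev/null; sh s.sh w3
python3 -m jog '[[[-1,0.3,-0.5,0,0,0,0],[-1,0.6,-1,0,0,0,0],[-1,0.6,-1,0,0,0,0],[-1,0.6,-1,0,0,0,0]]]' >/dev/null; sh s.sh w4
python3 -m jog '[[[-1,0.3,-0.5,0,0,0,0],[-1,0.6,-1,0,0,0,0],[-1,0.6,-1,0,0,0,0],[-1,0.6,-1,0,0,0,0]]]' >/dev/null; sh s.sh w5
python3 -m jog '[[[-1,0,-0.5,0,0,0,0],[-1,0,-0.8,0,0,0,0],[-1,0,-0.8,0,0,0,0],[-1,0,-0.8,0,0,0,0]]]' ; sh s.sh w6
python3 - <<'E'
from h import *
t=[cv2.imread(f"pics/w{i}.png") for i in(3,4,5,6)]
z=[cv2.resize(x[:270],(400,169)) for x in t]
cv2.imwrite("pics/tour.png",np.vstack([np.hstack(z[:2]),np.hstack(z[2:])]))
E
```

```text
[ 484.4 -249.6  275.8]
[506.3 -31.6 275.2]
[531.   81.9 275. ]
[556.2 195.7 275. ]
clock: 5.32
position: [531.1, 271.6, 275.3]
tcp_rot: [3.099, 0.505, 0.0]
wrist_force: [0.2, -0.5, -0.1]
width: 92.0
grip_force: 0.0
[531.2 271.6 275.3]
```

View pics/tour.png

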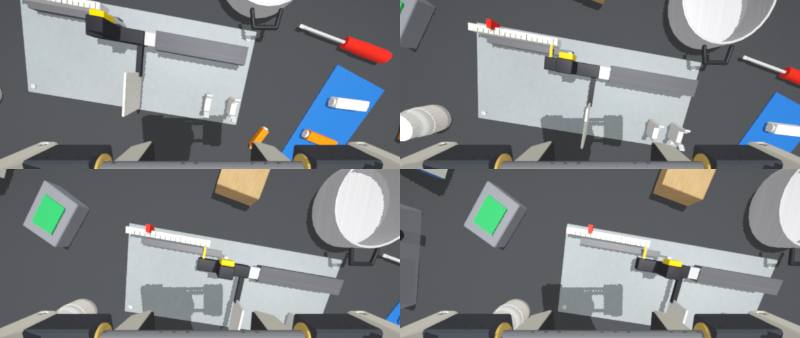

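The tour shows the fixture with nest, reflector, yellow pointer, button and red clip. Next come enlarged crops for pixel coordinates.

```bash
python3 - <<'E'
from h import *
a=cv2.imread("pics/w4.png")[20:240,100:500]; cv2.imwrite("pics/c4.png",cv2.resize(a,None,fx=2,fy=2,interpolation=cv2.INTER_CUBIC))
b=cv2.imread("pics/w6.png")[80:260,230:630]; b5=cv2.imread("pics/w3.png")[110:230,280:420]
o=np.zeros((600,800,3),np.uint8); o[:360]=cv2.resize(b,(800,360),interpolation=cv2.INTER_CUBIC); o[360:,:280]=cv2.resize(b5,(280,240),interpolation=cv2.INTER_CUBIC)
c=cv2.imread("pics/w2.png"); hsv=cv2.cvtColor(c,cv2.COLOR_BGR2HSV)
d=cv2.imread("pics/w1.png")[130:190,270:360]; o[360:600,300:660]=cv2.resize(d,None,fx=4,fy=4,interpolation=cv2.INTER_CUBIC)
cv2.imwrite("pics/c6.png",o)
for t in("w1","w2","w3"):
    h=cv2.cvtColor(cv2.imread(f"pics/{t}.png"),cv2.COLOR_BGR2HSV); m=cv2.inRange(h,(8,170,120),(20,255,255)); n,l,s,ce=cv2.connectedComponentsWithStats(m)
    for i in range(1,n):
        if s[i,4]>150: print(t,s[i],ce[i].round(1),cv2.minAreaRect(np.argwhere(l==i)[:,::-1].astype(np.float32)))
for t in("w3","w4","w5","w6"):
    h=cv2.cvtColor(cv2.imread(f"pics/{t}.png"),cv2.COLOR_BGR2HSV)
    for nm,m in(("red",cv2.inRange(h,(0,150,60),(6,255,255))|cv2.inRange(h,(172,150,60),(180,255,255))),("yel",cv2.inRange(h,(22,150,80),(35,255,255)))):
        n,l,s,ce=cv2.connectedComponentsWithStats(m)
        for i in range(1,n):
            if s[i,4]>15: print(t,nm,s[i],ce[i].round(1))
E
```

```text
w1 [ 455   92   43   75 2095] [475.3 129.6] ((475.8599548339844, 127.47999572753906), (33.799705505371094, 75.66043853759766), 8.130102157592773)
w1 [198 140  29  37 505] [211.4 158.9] ((211.7629852294922, 158.5069122314453), (14.882352828979492, 37.235294342041016), 28.07248878479004)
w2 [ 516   93   53   74 2792] [541.2 128.5] ((541.583740234375, 127.82121276855469), (39.283565521240234, 78.0883560180664), 11.040940284729004)
w2 [262 141  28  37 363] [274.1 161.3] ((275.2646789550781, 159.05882263183594), (12.176399230957031, 36.529197692871094), 30.963754653930664)
w2 [353 152  50  24 202] [382.3 167.4] ((377.13226318359375, 164.1557159423828), (50.33180618286133, 10.352238655090332), 17.650123596191406)
w3 [398 202  32  32 401] [414.2 216.9] ((412.9800109863281, 219.86000061035156), (15.000001907348633, 35.40000534057617), 36.869895935058594)
w3 [490 209  49  23 592] [512.4 222.5] ((513.9137573242188, 223.96551513671875), (47.352317810058594, 15.227019309997559), 21.801406860351562)
w3 red [ 543   59   84   42 1839] [585.6  80.2]
w3 yel [143  14  39  23 379] [161.6  23.4]
w4 red [138  30  22  17 237] [146.8  38.3]
w4 red [606 108  34  28 589] [626.2 120.4]
w4 yel [239  72   5  20  70] [241.5  81.9]
w4 yel [254  83  27  15 241] [266.9  89.7]
w5 red [233  88  13  13 126] [238.7  93.9]
w5 yel [324 125   6  18  46] [326.5 133.5]
w5 yel [351 143  25  14 243] [362.7 149.7]
w6 red [302  89   8  13  80] [304.7  94.6]
w6 yel [388 126   7  18  50] [391.2 134.7]
w6 yel [420 144  31  13 266] [435.7 149.9]
```

View pics/c4.png

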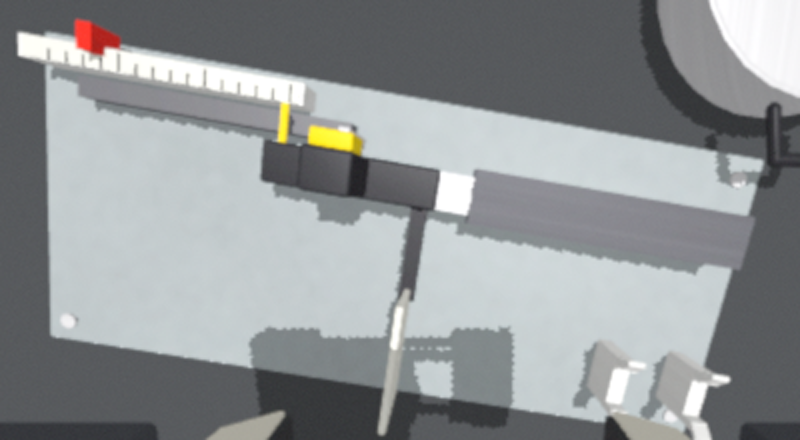

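View pics/c6.png

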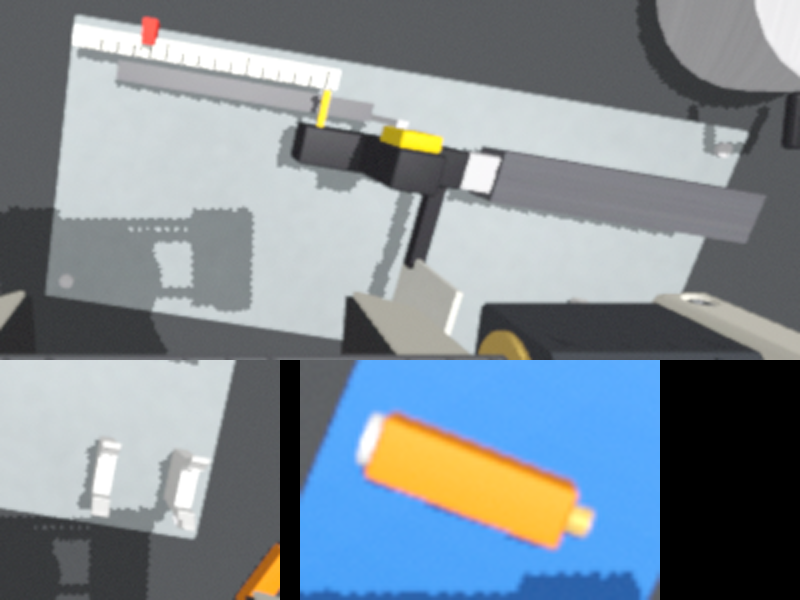

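c4 and c6 give plate corners, tube edges, pointer, button, clip and sensor outlines. In w1 the sensor's top-face corners are at crop (397,418), (575,492), (556,545), (368,475). Next I'll fit the fixture pose.

```bash
cat > fit.py <<'E'
from h import *
from scipy.optimize import least_squares
np.set_printoptions(suppress=True,precision=2)
C4=lambda U,V:("w4",100+U/2,20+V/2); C6=lambda U,V:("w6",230+U/2,80+V/2); C3=lambda U,V:("w3",280+U/2,110+(V-360)/2); C1=lambda U,V:("w1",270+(U-300)/4,130+(V-360)/4)
obs=[((280,100,12),C4(50,336)),((-190,-100,12),C4(763,160)),((280,-100,12),C6(75,15)),((280,100,12),C6(47,295)),((-190,-100,12),C6(748,130)),((-190,100,12),C3(195,538)),
((0,-61,60),C4(475,170)),((-170,-61,60),C4(755,217)),((-170,-61,60),C6(766,195)),((-170,-29,60),C6(746,242))]
def W(p,q): c,s=np.cos(p[2]),np.sin(p[2]); return np.array([p[0]+c*q[0]-s*q[1],p[1]+s*q[0]+c*q[1],q[2]])
def L(p,w): c,s=np.cos(p[2]),np.sin(p[2]); d=w[:2]-p[:2]; return np.array([c*d[0]+s*d[1],-s*d[0]+c*d[1],w[2]])
res=lambda p:np.concatenate([np.array(proj(o[0],W(p,q)))-o[1:] for q,o in obs])
r=least_squares(res,[560,100,1.73],loss="soft_l1",x_scale=[100,100,1]); p=r.x
E
python3 - <<'E'
from fit import *
print("fix",p,"\n",res(p).reshape(-1,2))
def show(n,*o):
    x,e=tri(*o); print(n,x,"loc",L(p,x),"err",np.array(e))
show("pointer",C4(283,104),C6(327,91)) 
show("clip far-right bottom etc: c4 top-left corner",C4(76,20),C6(143,17))
show("clip top near c",C4(83,35),C6(151,30))
show("button top centre",C4(332,135),C6(412,138))
show("grip corner top +y -x? ",C4(355,195),C6(440,190))
for v in (C6(145,18),C6(157,18),C6(145,32),C6(156,32),C4(76,20),C4(90,25),C4(80,47)): print("clip",v,L(p,atz(*v,60)))
print("nest",W(p,(0,0,60)))
k=[C1(397,418),C1(575,492),C1(556,545),C1(368,475)]
for z in (26,28,30):
    q=np.array([atz(*v,z) for v in k]); print("sens",z,q.mean(0),np.linalg.norm(np.roll(q,-1,0)-q,axis=1), np.arctan2(*(q[0]+q[3]-q[1]-q[2])[1::-1]))
E
```

```text
fix [559.09  84.15   1.73] 
 [[-0.41  0.8 ]
 [ 0.97 -0.28]
 [-0.65 -0.43]
 [-1.24  0.55]
 [ 0.81  0.29]
 [ 0.09  0.99]
 [ 0.51 -0.77]
 [ 0.27 -0.14]
 [-0.06 -0.29]
 [-0.59  0.35]]
pointer [617.82 210.77  55.86] loc [115.63 -78.18  55.86] err [0.16 0.16]
clip far-right bottom etc: c4 top-left corner [622.88 328.49  58.68] loc [ 231.04 -101.96   58.68] err [0.12 0.12]
clip top near c [616.95 321.7   61.92] loc [225.28 -95.02  61.92] err [0.32 0.32]
button top centre [608.1  169.62 104.01] loc [ 76.56 -62.02 104.01] err [0.88 0.88]
grip corner top +y -x?  [585.9  148.88 115.42] loc [ 59.62 -36.79 115.42] err [0.77 0.77]
clip ('w6', 302.5, 89.0) [ 229.73 -101.38   60.  ]
clip ('w6', 308.5, 89.0) [ 222.88 -102.5    60.  ]
clip ('w6', 302.5, 96.0) [228.65 -93.8   60.  ]
clip ('w6', 308.0, 96.0) [222.33 -94.83  60.  ]
clip ('w4', 138.0, 30.0) [ 230.22 -101.87   60.  ]
clip ('w4', 145.0, 32.5) [ 222.65 -100.62   60.  ]
clip ('w4', 140.0, 43.5) [228.14 -88.64  60.  ]
nest [559.09  84.15  60.  ]
sens 26 [ 523.04 -316.81   26.  ] [64.45 19.28 67.94 21.57] 1.5171723076593757
sens 28 [ 523.33 -316.78   28.  ] [64.12 19.18 67.59 21.46] 1.517172307659376
sens 30 [ 523.63 -316.75   30.  ] [63.79 19.08 67.24 21.35] 1.517172307659376
```

The fixture fit is good to under 1 px: yaw 1.73, clip at x≈226, pointer at ≈115.6. Next, a closer view of the nest.

```bash

python3 -m jog '[[[-1,-0.28,0.5,0,0,0,0],[-1,-0.56,1,0,0,0,0],[-1,-0.56,1,0,0,0,0]]]' >/dev/null
python3 -m jog '[[[-1,-0.28,0.5,0,0,0,0],[-1,-0.56,1,0,0,0,0],[-1,-0.56,1,0,0,0,0]]]' >/dev/null
python3 -m jog '[[[-1,-0.28,0.5,0,0,0,0],[-1,-0.56,1,0,0,0,0],[-1,-0.56,1,0,0,0,0],[-1,-0.56,1,0,0,0,0],[-1,-0.56,1,0,0,0,0]]]' >/dev/null; sh s.sh n1
python3 -m jog '[[[0,0.05,-0.35,0.5,0,0,0],[0,0.05,-0.35,0.7,0,0,0],[0,0.05,-0.35,0.7,0,0,0],[0,0.05,-0.35,0.7,0,0,0]]]' >/dev/null; sh s.sh n2
python3 -m jog '[[[0,0,0.4,0,0,0,0],[0,0,0.8,0,0,0,0],[0,0,0.8,0,0,0,0],[0,0,0.8,0,0,0,0]]]' >/dev/null; sh s.sh n3
python3 - <<'E'
from fit import *
o=[]
for t in("n1","n2","n3"):
    c=W(p,(-150,56,70)); u,v=[int(x) for x in proj(t,c)]; print(t,u,v)
    u0=min(max(u-67,0),640-134);v0=min(max(v-67,0),400-134); print(u0,v0)
    o.append(cv2.resize(cv2.imread(f"pics/{t}.png")[v0:v0+134,u0:u0+134],(266,266),interpolation=cv2.INTER_CUBIC))
cv2.imwrite("pics/nest.png",np.hstack(o))
E
```

```text
[467.5 -61.6 275.7]
[461.7 -28.5 206.6]
[ 486.4 -103.6  206.1]
n1 349 134
282 67
n2 390 144
323 77
n3 305 143
238 76
```

View pics/nest.png

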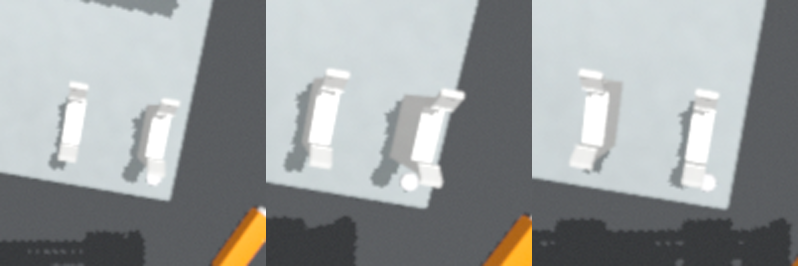

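The nest crops show both forks. In n2 the left fork's flare tips are at (339,71) and (320,165), the right's at (453,93) and (432,186), with matching points in n1 and n3.

```bash
python3 - <<'E'
from fit import *
s=134/266
def N(t,U,V): u0,v0,k={"n1":(282,67,0),"n2":(323,77,266),"n3":(238,76,532)}[t]; return (t,u0+(U-k)*s,v0+V*s)
F={"L-y":[(78,84),(339,71),(590,72)],"L+y":[(67,160),(320,165),(582,164)],"R-y":[(170,101),(453,93),(706,92)],"R+y":[(154,182),(432,186),(697,186)]}
q=[]
for k,v in F.items():
    x,e=tri(*[N(t,*a) for t,a in zip(("n1","n2","n3"),v)]); q.append(L(p,x)); print(k,q[-1],np.array(e))
n=np.mean(q,0); print("mean",n, "world",W(p,n))
for t,a in zip(("n1","n2","n3"),[(115,130),(378,130),(649,132)]): pass
# plate corner & consistency check in near views
for t,a in (("n1",(171,200)),("n2",(428,207)),("n3",(729,207))): print(L(p,atz(*N(t,*a),12)))
E
```

```text
L-y [-113.69   33.68   85.44] [0.34 0.21 0.14]
L+y [-113.93   75.79   80.19] [0.52 0.23 0.73]
R-y [-165.2    34.1    85.73] [0.08 0.32 0.4 ]
R+y [-167.77   78.33   77.68] [2.62 1.3  1.4 ]
mean [-140.15   55.47   82.26] world [526.69 -63.05  82.26]
[-190.66   98.64   12.  ]
[-190.17   98.4    12.  ]
[-190.3    97.69   12.  ]
```

```bash

python3 -m jog '[[[0,-0.15,0.5,0,0,0,0],[0,-0.3,0.95,0,0,0,0],[0,-0.3,0.95,0,0,0,0]]]' >/dev/null
python3 -m jog '[[[0,-0.15,0.5,0,0,0,0],[0,-0.3,0.95,0,0,0,0],[0,-0.3,0.95,0,0,0,0],[0,-0.3,0.95,0,0,0,0],[0,-0.3,0.95,0,0,0,0]]]' ; sh s.sh o1
python3 -m jog '[[[0,0,0.5,0,0,0,0],[0,0,0.5,0,0,0,0],[0,0,0.5,0,0,0,0],[0,0,0.5,0,0,0,0]]]' >/dev/null; sh s.sh o2
python3 - <<'E'
from fit import *
o=[]
for t in("o1","o2"):
    u,v=[int(x) for x in proj(t,(523,-317,26))]
    u0=min(max(u-60,0),520);v0=min(max(v-50,0),300); print(t,u,v,u0,v0)
    o.append(cv2.resize(cv2.imread(f"pics/{t}.png")[v0:v0+100,u0:u0+120],(400,333),interpolation=cv2.INTER_CUBIC))
cv2.imwrite("pics/sens.png",np.hstack(o))
E
```

```text
clock: 8.9
position: [491.1, -301.1, 205.8]
tcp_rot: [-3.098, -0.516, -0.001]
wrist_force: [-0.3, 0.3, 0.6]
width: 46.0
grip_force: 0.0
[ 491.  -301.5  205.8]
[ 506.7 -349.5  205.7]
o1 346 161 286 111
o2 300 161 240 111
```

View pics/sens.png

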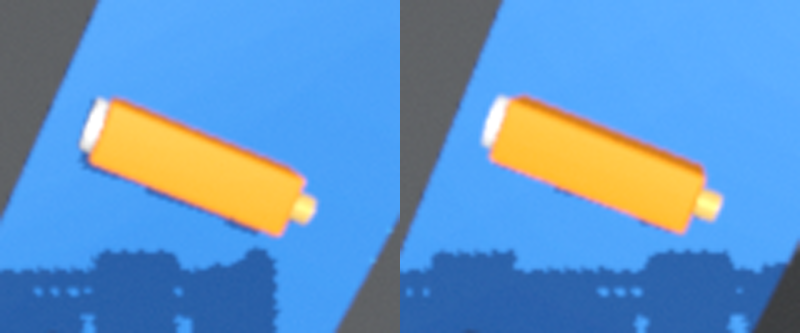

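The sensor crops show silver face at left and brass stub at right. Top-face corners are o1 (112,103), (303,178), (282,237), (90,164) and o2 (513,104), (701,177), (686,234), (490,160).

```bash
python3 - <<'E'
from fit import *
a=[(112,103),(303,178),(282,237),(90,164)];b=[(513,104),(701,177),(686,234),(490,160)]
A=[("o1",286+u*.3,111+v*.3) for u,v in a];B=[("o2",240+(u-400)*.3,111+v*.3) for u,v in b]
T=[tri(x,y) for x,y in zip(A,B)]; q=np.array([t[0] for t in T]); print(q,q.mean(0))
for K in(A,B):
    q=np.array([atz(*v,27) for v in K]); print(q.mean(0),np.linalg.norm(np.roll(q,-1,0)-q,axis=1), y:=np.arctan2(*(q[0]+q[3]-q[1]-q[2])[1::-1]))
def tool(yaw): return R.from_euler("z",yaw)*R.from_euler("x",np.pi)
print(delta([522.5,-317,90],tool(1.53)), bot.state()["qpos"])
E
```

```text
[[ 533.24 -282.18   20.62]
 [ 531.83 -348.54   33.77]
 [ 510.53 -350.71   26.68]
 [ 513.41 -281.28   27.84]] [ 522.26 -315.68   27.22]
[ 522.28 -316.     27.  ] [68.13 21.01 69.34 21.26] 1.532065926686507
[ 522.14 -316.01   27.  ] [65.96 20.   69.62 20.14] 1.5285006190624693
(array([ 0.26, -0.26,  1.16]), array([-0.  , -0.  , -0.77])) [ 1.03  0.52 -0.64  1.67  0.35  1.06 -0.96]
```

```bash

python3 -m jog '[[[0,0.1,-0.1,0.3,0,0,-0.11],[0,0.26,-0.26,0.6,0,0,-0.22],[0,0.26,-0.26,0.6,0,0,-0.33],[0,0.26,-0.26,0.6,0,0,-0.44],[0,0.26,-0.26,0.6,0,0,-0.44]]]' >/dev/null
python3 -m jog '[[[0,0,0,0,0,0,-0.11],[0,0,0,0,0,0,-0.22],[0,0,0,0,0,0,-0.33],[0,0,0,0,0,0,-0.33],[0,0,0,0,0,0,-0.33]]]' >/dev/null
cat >> h.py <<'E'
def tool(yaw): return R.from_euler("z",yaw)*R.from_euler("x",np.pi)
E
python3 -c "
from h import *
print(delta([522.2,-316,70],tool(1.53)), bot.state()['qpos'],bot.state()['position'],bot.state()['tcp_rot'])"
```

```text
(array([ 0.019, -0.007,  0.757]), array([0.   , 0.   , 0.001])) [ 1.1248944   0.68035835 -0.87474202  1.72357425  0.59935203  1.0273752
 -0.00317091] [ 522.77993291 -317.94918425  145.67989669] [ 2.26447964e+00  2.17724472e+00 -6.16315231e-05]
```

```bash

python3 -m jog '[[[0,0.01,0,0.4,0,0,0],[0,0.02,-0.01,0.76,0,0,0],[0,0.02,-0.01,0.76,0,0,0],[0,0.02,-0.01,0.76,0,0,0]]]' >/dev/null
python3 -m jog '[[[0,0,0,0.2,0,0,0],[0,0,0,0.4,0,0,0],[0,0,0,0.46,0,0,0],[0,0,0,0.46,0,0,0]]]' 
python3 -m jog '[[[0.6,0,0,0,0,0,0],[0.6,0,0,0,0,0,0],[0.6,0,0,0,0,0,0],[0.6,0,0,0,0,0,0],[0.6,0,0,0,0,0,0]]]' 8
python3 -m jog '[[[0.6,0,0,0,0,0,0],[0.6,0,0,0,0,0,0]]]' 8
python3 -c "
from h import *
print(delta([522.2,-316,24],tool(1.53)))"
```

```text
clock: 11.75
position: [521.6, -315.6, 23.0]
tcp_rot: [-2.259, -2.182, 0.0]
wrist_force: [1.4, -0.1, 0.3]
width: 46.2
grip_force: 0.0
clock: 12.38
position: [521.9, -316.0, 23.6]
tcp_rot: [2.259, 2.183, 0.0]
wrist_force: [0.6, -0.4, -0.3]
width: 21.5
grip_force: 8.0
clock: 12.62
position: [521.9, -316.0, 23.6]
tcp_rot: [2.259, 2.183, 0.0]
wrist_force: [0.6, -0.1, -0.8]
width: 21.9
grip_force: 8.0
(array([ 0.   ,  0.003, -0.004]), array([0.   , 0.   , 0.004]))
```

```bash

python3 -m jog '[[[0.6,0,0,-0.15,0,0,0],[0.6,0,0,-0.5,0,0,0],[0.6,0,0,-1,0,0,0],[0.6,0,0,-1,0,0,0]]]' 
python3 -m jog '[[[0.6,0,0,-0.3,0,0,0],[0.6,0,0,-0.3,0,0,-0.1],[0.6,0,0,-0.3,0,0,-0.13]]]' 
python3 -c "
from fit import *
print(p,W(p,(-140,55,150)));print(delta(W(p,(-140,55,150)),tool(p[2])))"
```

```text
clock: 13.12
position: [525.0, -316.8, 128.7]
tcp_rot: [2.253, 2.178, 0.003]
wrist_force: [0.8, -0.6, 0.0]
width: 21.7
grip_force: 8.0
clock: 13.5
position: [521.4, -316.0, 153.6]
tcp_rot: [-2.022, -2.404, 0.001]
wrist_force: [-0.1, -0.2, -0.8]
width: 21.8
grip_force: 8.0
[559.09  84.15   1.73] [527.13 -62.83 150.  ]
(array([2.48, 0.49, 0.04]), array([-0.  ,  0.  ,  0.01]))
```

```bash

python3 -m jog '[[[0.6,0.3,0.06,0,0,0,0.01],[0.6,0.83,0.16,0,0,0,0.01],[0.6,0.83,0.16,0,0,0,0.01]]]' >/dev/null
python3 -m jog '[[[0.6,0.3,0.06,0,0,0,0],[0.6,0.83,0.16,0,0,0,0],[0.6,0.83,0.16,0,0,0,0]]]' >/dev/null
python3 -m jog '[[[0.6,0.3,0.06,0,0,0,0],[0.6,0.82,0.16,0.2,0,0,0],[0.6,0.82,0.16,0.2,0,0,0],[0.6,0.82,0.16,0.2,0,0,0],[0.6,0.82,0.16,0.2,0,0,0]]]'; sh s.sh h1
python3 - <<'E'
from fit import *
snap("scene","h_sc");snap("side","h_sd")
print(delta(W(p,(-140,55,130)),tool(p[2])))
o=[]
for t in("h1","h_sc","h_sd"):
    q=W(p,(-140,55,80));u,v=[int(x) for x in proj(t,q)]; k=100 if t=="h1" else 45
    u0=min(max(u-k,0),640-2*k);v0=min(max(v-k,0),400-2*k); print(t,u,v,u0,v0)
    o.append(cv2.resize(cv2.imread(f"pics/{t}.png")[v0:v0+2*k,u0:u0+2*k],(266,266),interpolation=cv2.INTER_CUBIC))
cv2.imwrite("pics/hold.png",np.hstack(o))
E
```

```text
clock: 14.88
position: [530.1, -65.5, 133.5]
tcp_rot: [2.047, 2.383, -0.001]
wrist_force: [-0.4, -0.3, -0.5]
width: 22.0
grip_force: 8.0
[530.1 -65.4 133.6]
(array([ 0.03, -0.03,  0.04]), array([ 0.  ,  0.  , -0.01]))
h1 319 217 219 117
h_sc 288 203 243 158
h_sd 310 216 265 171
```

View pics/hold.png

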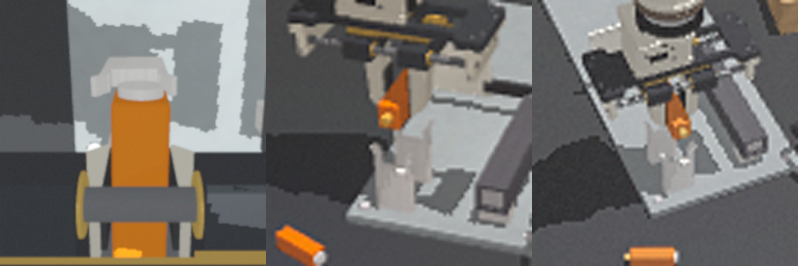

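The hold view shows the sensor held with face forward. The fork is at crop (133,75) and the sensor at (140,100), so it sits 3 mm to the side, matching the computed correction.

```bash

python3 -m jog '[[[0.6,0.03,-0.03,0.04,0,0,-0.01],[0.6,0.03,-0.03,0.2,0,0,-0.01],[0.6,0.03,-0.03,0.2,0,0,-0.01],[0.6,0.03,-0.03,0.2,0,0,-0.01]]]'; sh s.sh h2
python3 - <<'E'
from fit import *
print(delta(W(p,(-140,55,83)),tool(p[2])))
h=cv2.cvtColor(cv2.imread("pics/h2.png"),cv2.COLOR_BGR2HSV)
# forward fork: bright low-sat pixels near its predicted place; sensor: orange columns
print("orange cols", [ (r,np.where(((h[r,:,0]>5)&(h[r,:,0]<20)&(h[r,:,1]>150)))[0][[0,-1]]) for r in (190,200,210)])
for d in (-21,0,21): print(d,proj("h2",W(p,(-114,55+d,84))))
cv2.imwrite("pics/h2c.png",cv2.resize(cv2.imread("pics/h2.png")[130:280,220:420],None,fx=3,fy=3,interpolation=cv2.INTER_CUBIC))
E
```

```text
clock: 15.52
position: [526.3, -60.8, 113.2]
tcp_rot: [-2.024, -2.401, 0.0]
wrist_force: [0.9, 0.4, -0.7]
width: 22.1
grip_force: 8.0
[526.6 -60.8 113.5]
(array([-0.02,  0.  ,  0.3 ]), array([ 0.  , -0.  ,  0.01]))
orange cols [(190, array([305, 343])), (200, array([303, 346])), (210, array([303, 345]))]
-21 (np.float64(358.57429546225706), np.float64(198.96656365975926))
0 (np.float64(324.02723291627444), np.float64(198.70129597171163))
21 (np.float64(289.4561343324212), np.float64(198.4358437242912))
```

View pics/h2c.png

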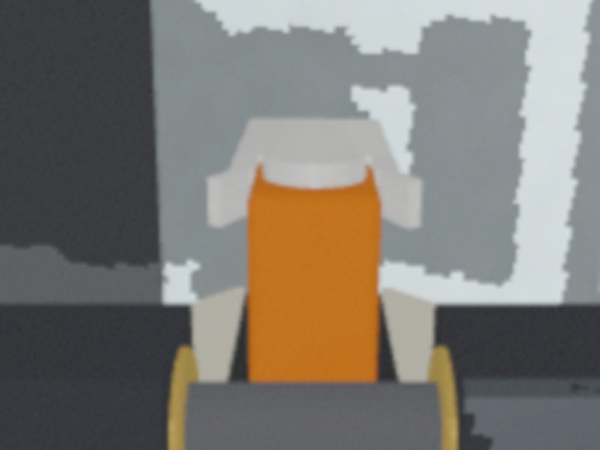

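The fork (208 to 421, centre 314) and the sensor (248 to 379, centre 313) line up. Descending.

```bash

python3 -m jog '[[[0.6,-0.01,0,0.1,0,0,0],[0.6,-0.02,0,0.2,0,0,0],[0.6,-0.02,0,0.25,0,0,0],[0.6,-0.02,0,0.28,0,0,0],[0.6,-0.02,0,0.28,0,0,0]]]'
python3 -m jog '[[[0.6,0,0,0.01,0,0,0],[0.6,0,0,0.02,0,0,0],[0.6,0,0,0.03,0,0,0],[0.6,0,0,0.03,0,0,0]]]'
```

```text
clock: 16.2
position: [526.7, -62.8, 85.4]
tcp_rot: [-2.025, -2.402, 0.0]
wrist_force: [0.6, 0.1, -0.2]
width: 21.8
grip_force: 8.0
clock: 16.7
position: [526.8, -63.0, 82.5]
tcp_rot: [2.025, 2.402, -0.0]
wrist_force: [0.5, -0.1, -0.3]
width: 22.1
grip_force: 8.0
```

```bash

python3 -m jog '[[[0.6,0,0,0.005,0,0,0],[0.6,0,0,0.01,0,0,0],[0.6,0,0,0.01,0,0,0]]]'
python3 -m jog '[[[0.6,0,0,0.005,0,0,0],[0.6,0,0,0.01,0,0,0],[0.6,0,0,0.01,0,0,0]]]'
```

```text
clock: 17.08
position: [526.8, -63.0, 81.5]
tcp_rot: [2.025, 2.402, 0.0]
wrist_force: [0.2, -0.1, -1.7]
width: 22.1
grip_force: 8.0
clock: 17.45
position: [526.8, -62.9, 80.5]
tcp_rot: [2.025, 2.402, 0.0]
wrist_force: [0.2, 0.7, -0.7]
width: 21.9
grip_force: 8.0
```

```bash

python3 -m jog '[[[0.6,0,0,0.01,0,0,0],[0.6,0,0,0.01,0,0,0],[0.6,0,0,0.01,0,0,0]]]'
python3 -c "
from h import *
for i in range(8): snap('wrist','j'); print(bot.state()['wrist_force'].round(2),bot.state()['position'].round(2))
h=cv2.cvtColor(cv2.imread('pics/j.png'),cv2.COLOR_BGR2HSV)
print([(r,np.where(((h[r,:,0]>5)&(h[r,:,0]<20)&(h[r,:,1]>150)))[0][[0,-1]]) for r in (200,210)])
snap('side','j_sd');snap('scene','j_sc')
o=[]
from fit import *
o=[]
for t,k in(('j',60),('j_sc',40),('j_sd',40)):
    q=W(p,(-120,55,75));u,v=[int(x) for x in proj(t,q)]
    u0=u-k;v0=v-k;print(t,u0,v0)
    o.append(cv2.resize(cv2.imread(f'pics/{t}.png')[v0:v0+2*k,u0:u0+2*k],(266,266),interpolation=cv2.INTER_CUBIC))
cv2.imwrite('pics/jc.png',np.hstack(o))
"
```

```text
clock: 17.82
position: [526.9, -63.0, 80.3]
tcp_rot: [2.025, 2.401, -0.001]
wrist_force: [-3.1, -0.6, 8.5]
width: 21.7
grip_force: 8.0
[-2.88  1.08  7.66] [526.87 -62.96  80.33]
[-2.89 -1.15  8.09] [526.9  -62.97  80.33]
[-3.2  -0.55  7.88] [526.83 -63.01  80.29]
[-2.45 -0.46  8.12] [526.84 -62.98  80.31]
[-3.42 -0.74  7.22] [526.87 -62.97  80.31]
[-1.98  0.06  6.93] [526.83 -63.    80.28]
[-3.41 -0.19  7.15] [526.87 -63.    80.32]
[-3.44 -0.14  7.46] [526.86 -62.98  80.31]
[(200, array([303, 346])), (210, array([303, 345]))]
j 263 157
j_sc 251 161
j_sd 268 173
```

View pics/jc.png

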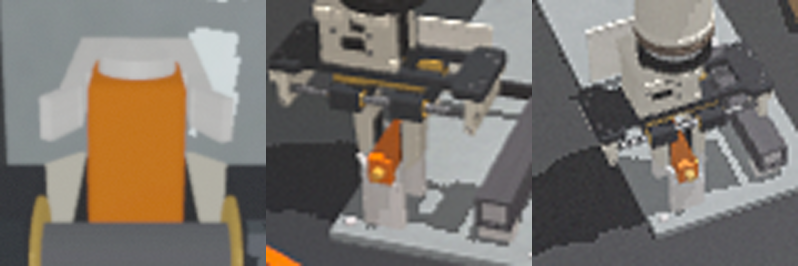

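The sensor is seated in the slot, with 8 N of contact force. Releasing and lifting.

```bash

python3 -m jog '[[[0.3,0,0,0,0,0,0],[0.1,0,0,0,0,0,0],[0,0,0,0,0,0,0],[0,0,0,0,0,0,0],[0,0,0,0,0,0,0]]]'
python3 -m jog '[[[0,0,0,-0.2,0,0,0],[0,0,0,-0.5,0,0,0],[0,0,0,-1,0,0,0],[0,0,0,-1,0,0,0],[0,0,0,-1,0,0,0]]]'
python3 -c "
from fit import *
print(delta(W(p,(75.6,-45,180)),tool(p[2])),bot.state()['qpos'].round(2))
snap('wrist','k');snap('side','k_sd');snap('scene','k_sc')
q=W(p,(-140,55,86)) 
for t in('k','k_sd','k_sc'):
    h=cv2.cvtColor(cv2.imread(f'pics/{t}.png'),cv2.COLOR_BGR2HSV);m=cv2.inRange(h,(5,150,60),(20,255,255));u,v=proj(t,q);n,l,s,c=cv2.connectedComponentsWithStats(m)
    print(t,(u,v),[(s[i].tolist(),c[i].round(1)) for i in range(1,n) if s[i,4]>40 and np.hypot(c[i][0]-u,c[i][1]-v)<60])
"
```

```text
clock: 18.95
position: [526.8, -62.9, 79.5]
tcp_rot: [-2.025, -2.402, -0.0]
wrist_force: [-0.8, 0.8, 0.1]
width: 45.8
grip_force: 0.0
clock: 19.58
position: [526.9, -63.3, 180.3]
tcp_rot: [2.025, 2.4, -0.0]
wrist_force: [-0.9, 0.7, 0.0]
width: 46.1
grip_force: 0.0
(array([2.15, 1.02, 0.  ]), array([0.  , 0.  , 0.01])) [ 0.86  0.54 -1.02  1.9   0.54  1.01 -0.23]
k (np.float64(323.4161601829888), np.float64(204.31058631136824)) [([311, 161, 26, 81, 1944], array([323.7, 201.4]))]
k_sd (np.float64(310.95469443544965), np.float64(215.26162390354466)) [([305, 209, 13, 19, 121], array([310.9, 217.4])), ([298, 255, 15, 6, 90], array([305. , 257.5]))]
k_sc (np.float64(288.4864333154086), np.float64(202.1454396263233)) [([282, 196, 14, 20, 179], array([288.5, 205.4])), ([246, 234, 17, 15, 123], array([253.5, 240.7]))]
```

```bash

python3 -m jog '[[[-0.3,0.36,0.17,0,0,0,0],[-0.3,0.72,0.34,0,0,0,0],[-0.3,0.72,0.34,0,0,0,0]]]' >/dev/null
python3 -m jog '[[[-0.3,0.36,0.17,0,0,0,0],[-0.3,0.72,0.34,0,0,0,0],[-0.3,0.72,0.34,0,0,0,0],[-0.3,0.72,0.34,0,0,0,0]]]' >/dev/null
sh s.sh g0
python3 -m jog '[[[-0.3,0.36,0.17,0,0,0,0],[-0.3,0.71,0.34,0,0,0,0],[-0.3,0.71,0.34,0,0,0,0],[-0.3,0.71,0.34,0,0,0,0],[-0.3,0.71,0.34,0,0,0,0]]]'; sh s.sh g1
python3 - <<'E'
from fit import *
print(delta(W(p,(75.6,-46,180)),tool(p[2])),bot.state()['qpos'].round(2))
print("grip",[np.round(proj("g1",W(p,(75.6+a,b,120)))) for a,b in((-13,-56),(13,-56),(13,-34),(-13,-34))],"btn",[np.round(proj("g1",W(p,(75.6+a,-65,104+b)))) for a,b in((-11,13),(11,13),(11,-17))],"ptr",proj("g1",W(p,(115.6,-78,53))),"clip",proj("g1",W(p,(226,-97,60))))
for t in("g0","g1"):
    h=cv2.cvtColor(cv2.imread(f"pics/{t}.png"),cv2.COLOR_BGR2HSV)
    for nm,m in(("red",cv2.inRange(h,(0,150,60),(6,255,255))|cv2.inRange(h,(172,150,60),(180,255,255))),("yel",cv2.inRange(h,(22,150,80),(35,255,255)))):
        n,l,s,ce=cv2.connectedComponentsWithStats(m)
        for i in range(1,n):
            if s[i,4]>15: print(t,nm,s[i],ce[i].round(1))
cv2.imwrite("pics/g1c.png",cv2.resize(cv2.imread("pics/g1.png")[0:280,200:520],None,fx=2,fy=2,interpolation=cv2.INTER_CUBIC))
E
```

```text
[569.1  88.6 178.7]
clock: 21.28
position: [591.1, 163.7, 179.1]
tcp_rot: [2.028, 2.399, -0.002]
wrist_force: [0.8, -0.2, -1.1]
width: 59.3
grip_force: 0.0
[591.2 164.  179.3]
(array([ 0.02,  0.02, -0.01]), array([-0.,  0.,  0.])) [ 0.35  0.67 -0.95  1.69  0.6   1.1  -0.62]
grip [array([339., 233.]), array([339., 199.]), array([309., 199.]), array([309., 233.])] btn [array([351., 229.]), array([352., 201.]), array([348., 190.])] ptr (np.float64(360.2601477066029), np.float64(150.57307910539245)) clip (np.float64(390.93337214306786), np.float64(10.713658035358861))
g0 yel [381  65  25   6 125] [392.5  67.9]
g0 yel [392 101  13  32 351] [397.6 116.4]
g1 red [378   3  20  24 354] [387.5  13.3]
g1 yel [338 149  24   4  96] [349.5 150.5]
g1 yel [338 190  13  36 396] [344.1 207.6]
```

View pics/g1c.png

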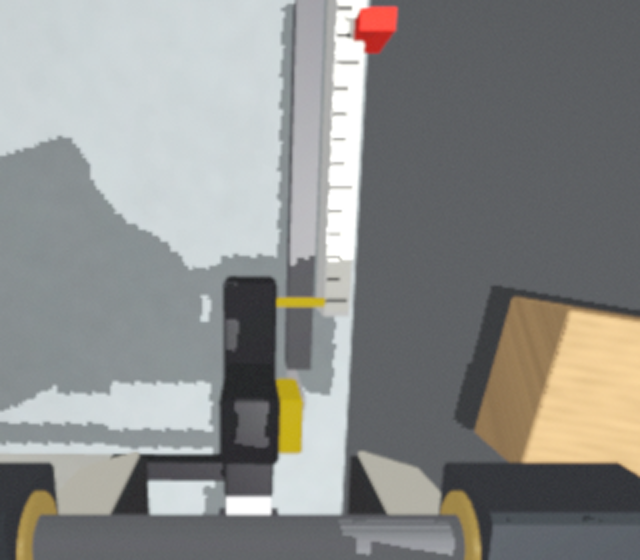

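The prediction matches: the block top is at crop (222–278, 400–462), the button is at its right, the pointer at (300,302) and the clip at (378,17). Descending to squeeze.

```bash

python3 -m jog '[[[-0.3,0.02,0.02,0.2,0,0,0],[-0.3,0.02,0.02,0.5,0,0,0],[-0.3,0.02,0.02,0.79,0,0,0],[-0.3,0.02,0.02,0.79,0,0,0]]]'
python3 -m jog '[[[0.2,0,0,0,0,0,0],[0.4,0,0,0,0,0,0],[0.7,0,0,0,0,0,0],[0.7,0,0,0,0,0,0],[0.7,0,0,0,0,0,0]]]' 23
python3 -m jog '[[[0.8,0,0,0,0,0,0],[0.8,0,0,0,0,0,0],[0.8,0,0,0,0,0,0]]]' 23
python3 -c "
from fit import *
print(delta(W(p,(75.6,-46,100)),tool(p[2])),L(p,bot.state()['position']))"
```

```text
clock: 21.82
position: [590.4, 167.1, 97.1]
tcp_rot: [-2.023, -2.399, 0.008]
wrist_force: [-0.4, 0.4, 0.6]
width: 60.0
grip_force: 0.0
clock: 22.45
position: [591.7, 168.5, 101.5]
tcp_rot: [-2.025, -2.401, 0.003]
wrist_force: [-5.3, -3.0, 7.1]
width: 23.9
grip_force: 23.0
clock: 22.82
position: [591.7, 168.5, 101.5]
tcp_rot: [-2.025, -2.401, 0.002]
wrist_force: [-4.9, -0.8, 7.7]
width: 23.4
grip_force: 23.0
(array([-0.03,  0.  ,  0.01]), array([-0.  ,  0.  ,  0.01])) [ 78.05 -45.67 101.51]
```

```bash

python3 -m jog '[[[0.8,0.05,0,0,0,0,0],[0.8,0.15,0,0,0,0,0],[0.8,0.3,0,0,0,0,0],[0.8,0.5,0,0,0,0,0],[0.8,0.6,0,0,0,0,0]]]'
python3 -m jog '[[[0.8,0.15,0,0,0,0,0],[0.8,0.3,0,0,0,0,0],[0.8,0.43,0,0,0,0,0],[0.8,0.43,0,0,0,0,0],[0.8,0.43,0,0,0,0,0]]]'; sh s.sh f1
python3 - <<'E'
from fit import *
print(L(p,bot.state()["position"]))
snap("side","f_sd");snap("scene","f_sc")
for t in("f1","f_sd","f_sc"):
    h=cv2.cvtColor(cv2.imread(f"pics/{t}.png"),cv2.COLOR_BGR2HSV); print(t,"clip pred",proj(t,W(p,(226.5,-97,60))),"ptr pred",proj(t,W(p,(220,-75,53))))
    for nm,m in(("red",cv2.inRange(h,(0,150,60),(6,255,255))|cv2.inRange(h,(172,150,60),(180,255,255))),("yel",cv2.inRange(h,(22,150,80),(35,255,255)))):
        n,l,s,ce=cv2.connectedComponentsWithStats(m)
        for i in range(1,n):
            if 15<s[i,4]<1500: print(t,nm,s[i],ce[i].round(1))
a=cv2.resize(cv2.imread("pics/f1.png")[80:230,300:440],(560,600),interpolation=cv2.INTER_CUBIC)
u,v=[int(x) for x in proj("f_sd",W(p,(226,-90,60)))];b=cv2.resize(cv2.imread("pics/f_sd.png")[v-30:v+30,u-24:u+24],(240,300),interpolation=cv2.INTER_CUBIC);print(u-24,v-30)
u,v=[int(x) for x in proj("f_sc",W(p,(226,-90,60)))];c=cv2.resize(cv2.imread("pics/f_sc.png")[v-30:v+30,u-24:u+24],(240,300),interpolation=cv2.INTER_CUBIC);print(u-24,v-30)
cv2.imwrite("pics/fin.png",np.hstack([a,np.vstack([b,c])]))
E
```

```text
clock: 23.45
position: [582.3, 226.9, 101.5]
tcp_rot: [2.025, 2.4, -0.003]
wrist_force: [-3.3, -4.9, 8.9]
width: 24.1
grip_force: 23.0
clock: 24.08
position: [575.5, 269.0, 101.5]
tcp_rot: [2.025, 2.4, -0.002]
wrist_force: [-3.2, -4.0, 8.8]
width: 23.7
grip_force: 23.0
[575.5 268.9 101.5]
[179.74 -45.64 101.5 ]
f1 clip pred (np.float64(405.26185085529215), np.float64(158.8765613064139)) ptr pred (np.float64(368.06625686018424), np.float64(167.01994055772448))
f1 red [387 147  27  18 362] [399.9 156.1]
f1 yel [341 168  34   7 188] [357.3 170.8]
f1 yel [341 229   8  28 109] [344.6 243.2]
f1 yel [344 285   3   7  18] [344.9 287.6]
f_sd clip pred (np.float64(311.81725765147587), np.float64(147.051603773853)) ptr pred (np.float64(307.4568152085294), np.float64(150.69348424095784))
f_sd red [379 261  16  27 195] [387.  274.2]
f_sc clip pred (np.float64(367.2774105981997), np.float64(159.54317917586746)) ptr pred (np.float64(360.57940755696416), np.float64(161.33262690238942))
f_sc red [365 160   4   8  27] [366.7 163.1]
f_sc red [297 283  27  34 394] [309.7 299.9]
286 117
341 129
```

View pics/fin.png

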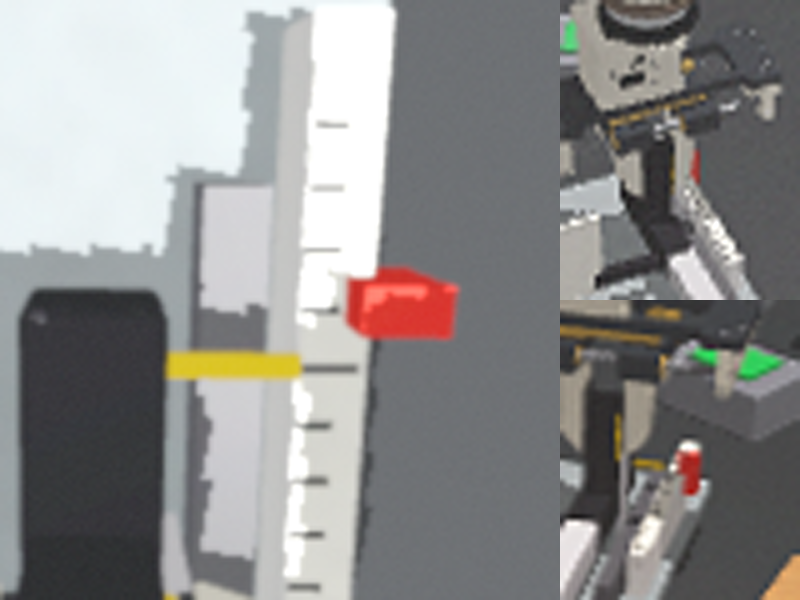

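The pointer is at crop (300,365), about one tick short of the clip, whose top face spans rows 280–338. Next I'll compute the remaining pull.

```bash
python3 - <<'E'
from fit import *
C=lambda U,V:("f1",300+U/4,80+V/4)
for c in ((375,278),(455,283),(365,336),(455,338)): print("clip",L(p,atz(*C(*c),60)))
for z in(53,55): print("ptr",L(p,atz(*C(290,366),z)))
print("ptr before g1",L(p,atz("g1",362,150.5,53)))
G=lambda U,V:("g1",200+U/2,V/2)
for c in((358,7),(398,7),(395,28),(356,36)): print("clip g1",L(p,atz(*G(*c),60)))
E
```

```text
clip [232.29 -89.35  60.  ]
clip [ 231.6  -101.87   60.  ]
clip [223.21 -88.43  60.  ]
clip [ 222.99 -102.65   60.  ]
ptr [217.04 -78.07  53.  ]
ptr [217.41 -77.72  55.  ]
ptr before g1 [115.67 -79.59  53.  ]
clip g1 [230.92 -87.31  60.  ]
clip g1 [ 231.   -102.98   60.  ]
clip g1 [ 223.74 -102.35   60.  ]
clip g1 [220.87 -87.09  60.  ]
```

```bash

python3 -m jog '[[[0.8,0.05,0,0,0,0,0],[0.8,0.1,0,0,0,0,0],[0.8,0.1,0,0,0,0,0],[0.8,0.1,0,0,0,0,0],[0.8,0.1,0,0,0,0,0]]]'; sh s.sh f2
python3 - <<'E'
from fit import *
print(L(p,bot.state()["position"]))
I=cv2.imread("pics/f2.png");h=cv2.cvtColor(I,cv2.COLOR_BGR2HSV)
for nm,m in(("red",cv2.inRange(h,(0,150,60),(6,255,255))|cv2.inRange(h,(172,150,60),(180,255,255))),("yel",cv2.inRange(h,(22,150,80),(35,255,255)))):
    n,l,s,ce=cv2.connectedComponentsWithStats(m)
    for i in range(1,n):
        if 15<s[i,4]<1500: print(nm,s[i],ce[i].round(1))
cx=lambda u,v,z:L(p,atz("f2",u,v,z))
# clip edges along column inside the clip: red profile
for u in (402,406,410):
    r=np.where((h[:,u,0]<7)&(h[:,u,1]>150))[0]; print(u,r[0],r[-1],[ (int(x),int(h[x,u,2])) for x in r], cx(u,r[-1]+.5,60)[0],cx(u,r[0]-.5,60)[0])
for u in (350,360,370):
    r=np.where((h[:,u,0]>20)&(h[:,u,0]<36)&(h[:,u,1]>120)&(np.arange(400)<215))[0]; print(u,r, cx(u,r.mean(),53))
E
```

```text
clock: 24.85
position: [573.9, 278.5, 101.5]
tcp_rot: [2.026, 2.399, -0.002]
wrist_force: [-2.5, -4.7, 8.7]
width: 23.9
grip_force: 23.0
[573.9 278.5 101.5]
[189.5  -45.64 101.48]
red [386 160  26  20 399] [398.5 170.3]
yel [341 168  34   7 190] [357.2 170.7]
yel [341 229   8  28 109] [344.6 243.1]
yel [344 285   3   6  17] [344.9 287.4]
402 162 178 [(162, 205), (163, 210), (164, 209), (165, 209), (166, 213), (167, 219), (168, 222), (169, 223), (170, 223), (171, 223), (172, 222), (173, 223), (174, 222), (175, 223), (176, 223), (177, 222), (178, 214)] 223.5299009579351 234.43225008080157
406 164 178 [(164, 199), (165, 208), (166, 212), (167, 218), (168, 222), (169, 223), (170, 222), (171, 222), (172, 222), (173, 222), (174, 222), (175, 222), (176, 222), (177, 221), (178, 215)] 223.54643969062477 233.18420046267943
410 166 178 [(166, 196), (167, 217), (168, 222), (169, 223), (170, 223), (171, 222), (172, 221), (173, 222), (174, 220), (175, 220), (176, 219), (177, 218), (178, 212)] 223.5629789884382 231.93139999901297
350 [168 169 170 171 172 173] [227.22 -63.2   53.  ]
360 [168 169 170 171 172 173] [227.26 -69.79  53.  ]
370 [169 170 171 172 173] [226.97 -76.4   53.  ]
```

```bash
python3 -c "
from h import *
s=bot.state();print(s['clock'],s['grip_force'],s['width']);print(bot.hand_in())"
```

```text
24.9 22.98057496547699 23.97032302703772
the job is handed in; nothing more can be done
None
```

I handed the job in at 24.9 s: the orange sensor is released in the nest with its silver face to the reflector, and the boom is held at 23 N with its pointer measured about 0.5 mm from the red clip's centre; no verdict came back.

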